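# Close up a row of moon cakes and lock the collating tray's end stop

## Robot

A 7-joint arm with a two-finger parallel gripper is mounted at the origin on the work surface; the furniture and walls round the work are solid. World frame = base frame: x ahead of the robot, y to its left, z up, the work surface at z = 0. Lengths are in m, angles in rad, forces in N, time in s.
With the tool pointing down it reaches from about 0.35 to 0.9 m from the base axis. Payload 7.2 kg.
Tool frame: the origin (TCP) lies at the very end of the fingers, on their centre line; the grasp point (between the pads) lies 19 mm behind it; x points along the fingers, y is the direction in which the jaws open and shut, and the axes are right-handed (so a half turn about x gives the same grasp; the last joint's range is limited). The gripper opens to 88 mm and grips with 3 to 60 N. Pads are 20 mm wide; open, the fingers measure 115 mm over their backs; the gripper's body (75 mm by 178 mm) begins 61 mm behind the grasp point.
Start: joints at [-1.386, 0.411, -0.013, 1.596, 0.006, 1.134, -0.082], TCP at [0.156, 0.605, 0.223] pointing down, gripper open.
Joint ranges: [-2.95, 2.95], [-0.29, 1.99], [-1.47, 1.44], [0.14, 2.54], [-1.03, 4.17], [0.13, 1.85], [-2.86, 2.86]. Speed limits (rad/s): [2.39, 2.39, 3.01, 3.01, 3.14, 3.14, 3.14].

## Interface

Orientations are given as a rotation vector (axis times angle).
In Python, from cell import env gives the robot as it stands. The module is installed in compiled form; this text tells all that it offers.
- The arm moves only by the tool servo_tool, never from a script. Its argument "commands" is a list of rows, each a list of 3 entries, a list of its own where there are three numbers: the turn, a rotation vector about the tool's x, y, z in degrees, then the shift along the tool's x, y, z in mm, then the gripper command: -1 is fully open, 1 is shut, values between are in proportion. In form: [[[rx, ry, rz], [x, y, z], jaw], ...]. A call has 1 to 8 rows; each row is the pose to reach, as a shift and turn from the pose measured when the call began, along the tool's axes at that moment; what a row does not reach only later rows make up. A row lasts 1/12 s, in which the tool goes at most 41.7 mm and 7.16 degrees, less where a joint would pass 70% of its speed; a pose out of reach is approached as far as the arm can. A call with a gripper value outside its range is refused whole. The fingers move at their own pace and stop on an object; "grip_force" is the grip in N (left out, the last holds). Time passes only in rows, so rows that repeat a pose let the fingers close. It gives the time, the measured TCP pose, the force and the opening at its end, in the units of the state.
- env.read_state(): the state, without advancing time (a new reading comes with each control period).
- env.read_camera(name): name is "side" or "top"; returns the picture (400x640x3 uint8, red, green, blue); there is no depth.
- env.camera_model(name): a dict with "camera_matrix" (3x3 intrinsics, pixels), "D" ([k1, k2, p1, p2, k3] as OpenCV has them; the pictures are not rectified), "R" (3x3) and "t" (3): a world point X has camera coordinates R X + t. Camera axes: x right, y down, z forward; pixel columns grow to the right and rows downward; lengths in m; the calibration is good to about 2 mm. A picture is of the moment at which its call begins. camera_model takes no time and is no camera call.
- env.sign_off(): hands the job in, once; it reports no verdict.
Trained networks look in the newest picture that a camera, given by its name, has taken for a name from the list of things; names that differ only in an ending like _2 or _b are one class to them, and where a whole thing is asked for, a point or a joint stands for the part that bears it (a point fixed in the world has none). Each returns a list of dicts, best first, with "conf" (0 to 1); they miss things now and then, are a little off and sometimes report something else, mostly with a low value. They report only what shows in the picture. A call takes as long as a camera call.
- env.search_frame(target, camera): "rect" ([left, top, right, bottom] as shares, 0 to 1, of the picture: columns of its width, rows of its height, round what is visible of it).
The state is a dict: "time": time; "q": joint angles; "dq": joint speeds; "effort": joint torques, N m; "tcp_pos": TCP position; "orientation": TCP orientation; "wrist_force": force on the tool from outside, world axes, zero at the start; "moment": the same for the moment, N m; "opening": finger opening in m.
Only numpy, scipy, OpenCV 4.12 (cv2) and the standard library are available. Lean on these libraries where they do the work, as an engineer would, in place of code of your own. Each camera call takes 0.05 s, during which the arm holds its last target.

## Task

Get the row of three moon cakes ready to be carried to wrapping: pull up the spring collar of the tray's sliding end stop and turn it counter-clockwise to release the stop, slide the stop towards the cakes until it is fully home and the row is closed up, then turn the collar back so that it snaps down and locks in the last hole. Keep the cakes lying flat in their lane and leave the tape roll and the hand press where they stand.

Things in the scene. Friction and masses are not known exactly. Their poses are not given: they have to be found in the camera images.
- tray: white collating tray fixed on the table, 384 mm long (its y), x from -56 to +78 mm; origin on the table under the middle of the cake lane, z up. Lane: x -40 to +40 mm, floor 12 mm high, closed at the -y end by a wall with its inner face at y = -178 mm. Along the +x side runs a 30 mm high aluminium index rail
- last_hole (a point): centre of the last index hole, in the rail's top face (30 mm high), the one nearest the end wall: the place for a row of three cakes. From the tray's +y end the rail has one long loading slot, where the pin sits at the start, then a first single hole (25 mm before the last), then the last hole. Axes as the tray's
- stop (a joint): travel of the end stop along the rail towards the tray's -y, m: 0 fully open; floats in the loading slot from 0 to 0.032; first hole at 0.055; last hole at 0.080 (2 mm play); hard stop at 0.0815, so pushed fully home the pin stands over the last hole. Friction about 2 N. With the pin down it cannot leave slot or hole; a pin let down between holes rides on the rail to the next hole
- lift (a joint): height of the spring collar over its seat, m: 0 down, pin 12.5 mm deep in the rail; pin clear of the rail above 0.0125; limit 0.0175. The spring pulls it down with 8 N at the bottom, 14 N at the top. Parked it rests at about 0.014 and a red band shows below the grip
- turn (a joint): turn of the collar, rad, counter-clockwise from above: 0 locked, 1.1 to 1.25 (end) parked. Its cross pin runs in a J-slot: straight up only 5 mm, free to turn once above 3.5 mm; past 0.3 rad the slot is open upwards and its lower edge ramps up to 15 mm at 1.0 rad, then drops 0.6 mm to the parking rest. To lock, lift 1 to 2 mm, turn back to 0: it follows the ramp down and snaps in
- collar_grip (a point): centre of the collar's black grip; moves with the collar. Oblong block 28 mm high, 54 mm long (y) with round ends, 30 mm across its two upright flats (x: grip it along x); z up. When down it reaches from 71.5 to 99.5 mm over the table; locked, its axes are the tray's. Below it, 44 to 70 mm high, a round steel housing 39 mm across; all else of tray and stop is under 48 mm
- fence_face (a point): middle of the stop's upright face towards the cakes, 30 mm over the table; axes as the tray's. Face 79 mm wide, 14 to 46 mm high. The collar's axis lies 56.5 mm along +x and 30 mm along +y of it; the slide block under the collar reaches 24 mm either side of that axis along y, its top 40 mm high
- cake_a: moon cake nearest the end wall, round, 74 mm across, 32 mm high, 0.11 kg, lying loose in the lane; origin at the centre of its underside, z up
- cake_b: moon cake in the middle, round, 74 mm across, 32 mm high, 0.11 kg, lying loose in the lane; origin at the centre of its underside, z up
- cake_c: moon cake nearest the stop, round, 74 mm across, 32 mm high, 0.11 kg, lying loose in the lane; origin at the centre of its underside, z up
- tape: roll of brown tape, 103 mm across, 49 mm high, lying flat on the table, not part of the job; origin at the centre of its underside
- press: hand press mould with a green top, 69 mm across, 169 mm high, standing on the table, not part of the job; origin at the centre of its underside

How it is judged:
On the way:
1. the collar is pulled up and turned until the locking pin is clear of the rail (value of joint lift above 0.012 m and value of joint turn above 0.4 rad), for 0.1 s.
At the end, for the whole second after the job is handed in: stop locked in the last hole (slide at 0.0765 m or more), collar down (lift under 2 mm) and turned back (under 0.12 rad); the three cakes lie flat (within 0.15 rad, at most 6 mm off the floor) in the lane between wall and stop (within 20 mm of its middle), all at rest (value of joint stop above 0.0765 m and value of joint lift below 0.002 m and value of joint turn below 0.12 rad and velocity of joint stop below 0.01 m/s and angle between each of cake_a, cake_b, cake_c's own z axis and vertical below 0.15 rad and z of each of cake_a, cake_b, cake_c in the frame of tray below 0.018 m and x of cake_a in the frame of tray between -0.02 and 0.02 m and y of cake_a in the frame of tray between -0.16 and 0.03 m and linear speed of each of cake_a, cake_b, cake_c below 0.02 m/s and x of cake_b in the frame of tray between -0.02 and 0.02 m and y of cake_b in the frame of tray between -0.16 and 0.03 m and x of cake_c in the frame of tray between -0.02 and 0.02 m and y of cake_c in the frame of tray between -0.16 and 0.03 m); the robot touches nothing.
It fails at once if the tape roll is pushed more than 3 cm from its place (distance of tape from where it was at the start of the episode above 0.03 m).
It fails at once if the hand press is pushed more than 3 cm from its place (distance of press from where it was at the start of the episode above 0.03 m).
It fails at once if a cake is tipped or lifted out of the lane (angle between any of cake_a, cake_b, cake_c's own z axis and vertical above 0.4 rad or z of any of cake_a, cake_b, cake_c in the frame of tray above 0.04 m).
It also fails if it takes over 54 s, if anything falls off the work surface, if the arm or the gripper's body presses on something with over 40 N, if the wrist force passes 120 N, or if a joint passes its speed limit or range.

## Working session

There is one attempt and no reset: what is moved stays moved. The work goes in short steps, Python scripts to look and compute and a tool call to move; the robot and the scene stay as the last step left them, time stands still between calls to the robot, and variables do not carry over. Pictures are saved under pics/ and viewed, and the job is handed in when it is done.

Besides the shell and the picture viewer there is one more tool, called after "Call:" as name(argument=value, ...) on one line, values as JSON. servo_tool: Moves the arm, as the interface text tells. Its arguments: {"type":"object","properties":{"commands":{"type":"array","items":{"type":"array"}},"grip_force":{"type":"number"}},"required":["commands"]}

```bash
mkdir -p pics; cat > h.py <<'E'
from cell import env
import numpy as np, cv2, time
def snap(n,f):
    im=env.read_camera(n); cv2.imwrite('pics/'+f,im[:,:,::-1]); return im
def cam(n):
    m=env.camera_model(n); return [np.array(m[k],float) for k in('camera_matrix','D','R','t')]
def proj(n,P):
    K,D,R,t=cam(n); return cv2.projectPoints(np.atleast_2d(np.array(P,float)),cv2.Rodrigues(R)[0],t,K,D)[0][:,0]
def ray(n,uv,z):
    K,D,R,t=cam(n); p=cv2.undistortPoints(np.array([[uv]],float),K,D)[0,0]
    d=R.T@np.array([p[0],p[1],1]); c=-R.T@t; return c+d*(z-c[2])/d[2]
E
python3 - <<'E'
from h import *
np.set_printoptions(precision=4,suppress=True)
for n in('top','side'):
    snap(n,n+'0.png')
    for k in ['tray','collar_grip','fence_face','cake_a','tape','press']:
        print(n,k,[(np.round(np.array(r['rect'])*[640,400,640,400]),round(r['conf'],2)) for r in env.search_frame(k,n)])
    K,D,R,t=cam(n); print(K,D,R,-R.T@t)
print(env.read_state())
E
```

```text
top tray [(array([248., 169., 391., 233.]), 0.89)]
top collar_grip [(array([257., 169., 276., 180.]), 0.65)]
top fence_face [(array([257., 166., 278., 213.]), 0.89), (array([437., 200., 484., 226.]), 0.43)]
top cake_a [(array([320., 191., 347., 220.]), 0.87), (array([352., 198., 383., 225.]), 0.79), (array([291., 190., 314., 218.]), 0.72)]
top tape [(array([182., 228., 225., 267.]), 0.55)]
top press [(array([294., 189., 317., 217.]), 0.73), (array([440., 199., 483., 226.]), 0.6)]
[[395.7875   0.     319.0731]
 [  0.     395.7875 202.0785]
 [  0.       0.       1.    ]] [-0.0024  0.      0.      0.      0.    ] [[-0.0066 -0.9998 -0.0203]
 [-0.9985  0.0077 -0.054 ]
 [ 0.0541  0.0199 -0.9983]] [ 0.3382 -0.0699  1.1088]
side tray [(array([283., 167., 361., 266.]), 0.73)]
side collar_grip [(array([345., 167., 354., 185.]), 0.49)]
side fence_face [(array([316., 166., 362., 201.]), 0.87), (array([286., 163., 358., 263.]), 0.5)]
side cake_a [(array([314., 200., 337., 220.]), 0.9), (array([304., 208., 335., 230.]), 0.79), (array([301., 229., 329., 244.]), 0.49), (array([285., 231., 319., 300.]), 0.21)]
side tape [(array([270., 156., 305., 182.]), 0.84)]
side press [(array([285., 232., 319., 304.]), 0.95)]
[[476.4147   0.     316.4114]
 [  0.     476.4147 191.3477]
 [  0.       0.       1.    ]] [0.004 0.    0.    0.    0.   ] [[ 0.9996  0.0275 -0.0007]
 [ 0.0104 -0.4004 -0.9163]
 [-0.0255  0.9159 -0.4006]] [ 0.4105 -1.1322  0.5631]
{'time': 0.7, 'q': array([-1.3862,  0.411 , -0.0127,  1.5962,  0.0056,  1.1343, -0.0822]), 'dq': array([ 0.0005,  0.002 , -0.0008, -0.0004, -0.0002,  0.0002, -0.    ]), 'effort': array([ -0.0003, -58.7558,   0.6411, -29.1345,  -0.0535,   0.0102,
         0.    ]), 'tcp_pos': array([0.1563, 0.6051, 0.2227]), 'orientation': array([ 0.1985,  1.5617, -0.1984]), 'wrist_force': array([0.2911, 0.1315, 0.6046]), 'moment': array([-0.0036,  0.0414,  0.0138]), 'opening': 0.08777847309238841}
```

```bash
python3 - <<'E'
import cv2
a=cv2.imread('pics/top0.png')[150:250,235:495]; cv2.imwrite('pics/top0z.png',cv2.resize(a,None,fx=3,fy=3,interpolation=cv2.INTER_CUBIC))
a=cv2.imread('pics/side0.png')[150:280,260:390]; cv2.imwrite('pics/side0z.png',cv2.resize(a,None,fx=4,fy=4,interpolation=cv2.INTER_CUBIC))
E
```

```text
(no output)
```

View pics/top0.png

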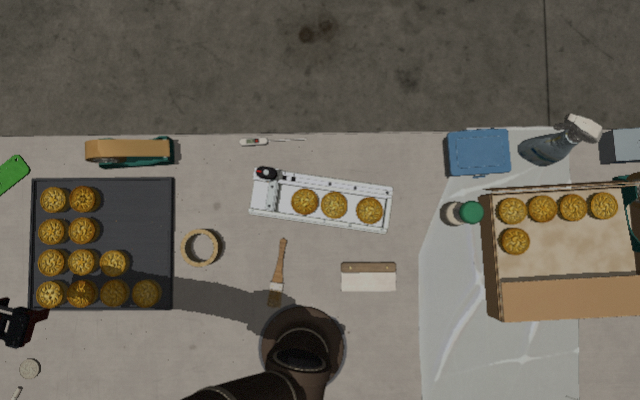

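View pics/side0.png

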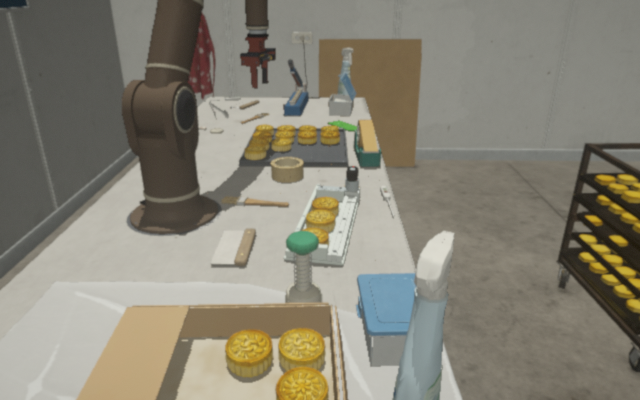

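View pics/top0z.png

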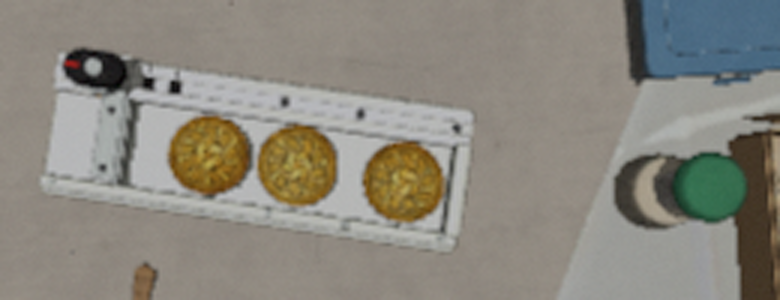

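View pics/side0z.png

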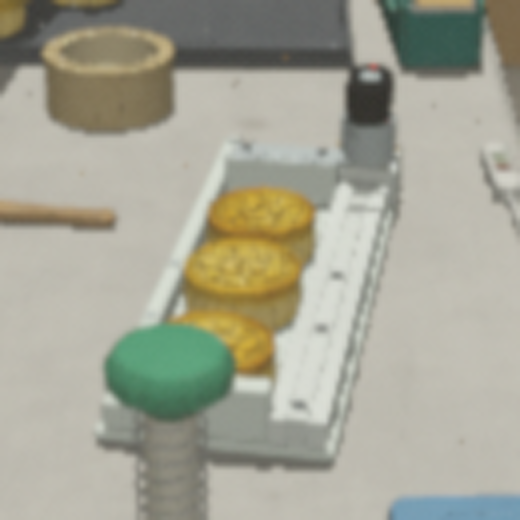

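```bash
python3 - <<'E'
from h import *
from scipy.optimize import least_squares
np.set_printoptions(precision=4,suppress=True)
z=lambda p:(np.array(p)+.5)/3-.5+np.array([235,150])
c=[z(p) for p in[(58,50),(474,113),(455,250),(42,187)]]
loc=np.array([[.078,.192],[.078,-.192],[-.056,-.192],[-.056,.192]])
for h in(.012,.03):
    W=np.array([ray('top',u,h)[:2] for u in c])
    f=lambda p:(loc@np.array([[np.cos(p[2]),np.sin(p[2])],[-np.sin(p[2]),np.cos(p[2])]])+p[:2]-W).ravel()
    s=least_squares(f,[.4,-.08,0]); print(h,s.x,np.degrees(s.x[2]),s.fun.reshape(4,2))
    p=s.x;R=np.array([[np.cos(p[2]),-np.sin(p[2])],[np.sin(p[2]),np.cos(p[2])]])
    def T(x,zz): return R.T@(ray('top',x,zz)[:2]-p[:2])
    print('hole',T(z((175,87)),.03),T(z((148,83)),.03),'grip',T(z((95,68)),.0995),ray('top',z((95,68)),.0995),'cakes',[T(z(q),.044) for q in[(209,155),(298,164),(404,181)]])
    print('fence',T(z((128,140)),.046))
for hgt in(.08,.0995,.12):
    print(proj('side',ray('top',z((95,68)),hgt)))
E
python3 - <<'E'
import cv2
a=cv2.imread('pics/top0.png')[155:195,240:330]; cv2.imwrite('pics/top0y.png',cv2.resize(a,None,fx=8,fy=8,interpolation=cv2.INTER_CUBIC))
a=cv2.imread('pics/side0.png')[155:215,310:370]; cv2.imwrite('pics/side0y.png',cv2.resize(a,None,fx=8,fy=8,interpolation=cv2.INTER_CUBIC))
E
```

```text
0.012 [ 0.3938 -0.0492 -0.1563] -8.954407450095214 [[ 0.0015 -0.0051]
 [ 0.004   0.0013]
 [-0.0023  0.0027]
 [-0.0031  0.0011]]
hole [0.0557 0.0815] [0.0557 0.1066] grip [0.0549 0.1449] [0.4705 0.0853 0.0995] cakes [array([-0.0019,  0.0404]), array([ 0.0019, -0.0398]), array([ 0.0009, -0.1358])]
fence [0.0006 0.1145]
0.03 [ 0.3927 -0.0495 -0.1563] -8.954407074692604 [[ 0.003  -0.0021]
 [ 0.0045 -0.002 ]
 [-0.0039 -0.0003]
 [-0.0037  0.0044]]
hole [0.0567 0.082 ] [0.0567 0.107 ] grip [0.0559 0.1453] [0.4705 0.0853 0.0995] cakes [array([-0.0009,  0.0409]), array([ 0.003 , -0.0394]), array([ 0.002 , -0.1354])]
fence [0.0016 0.1149]
[[351.5062 174.806 ]]
[[350.8171 168.5516]]
[[350.0807 161.8666]]
```

View pics/top0y.png

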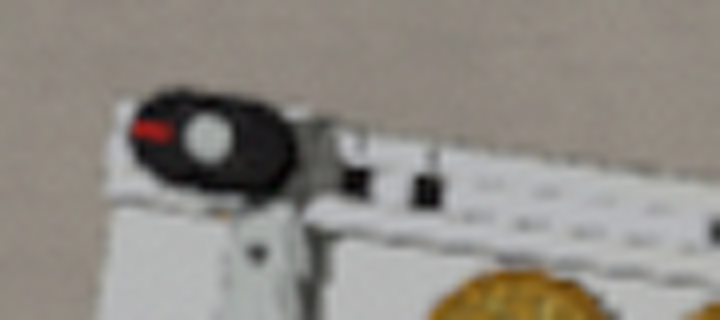

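View pics/side0y.png

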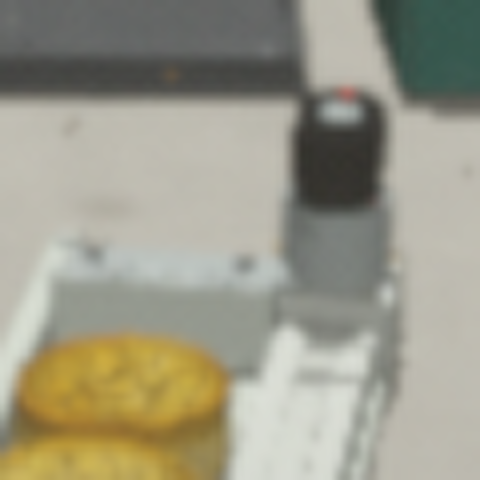

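```bash
cat >> h.py <<'E'
from scipy.spatial.transform import Rotation as Ro
def plan(pos,yaw,tilt0=True):
    """shift & turn (tool axes) to pos with fingers down, tool y at world yaw (mod pi)"""
    s=env.read_state(); R=Ro.from_rotvec(s['orientation']); M=R.as_matrix()
    out=[]
    for k in(0,np.pi):
        y=np.array([np.cos(yaw+k),np.sin(yaw+k),0]); x=np.array([0,0,-1.]); 
        T=np.column_stack([x,y,np.cross(x,y)])
        out.append((np.degrees((R.inv()*Ro.from_matrix(T)).as_rotvec()).round(2)))
    print('t',round(s['time'],2),'tcp',s['tcp_pos'].round(4),'shift mm',(M.T@(np.array(pos)-s['tcp_pos'])*1000).round(1),'turns',out,'q',s['q'].round(3),'F',s['wrist_force'].round(2),'open',round(s['opening'],4))
    print(M.round(3))
E
python3 - <<'E'
from h import *
plan([.472,.0845,.20],np.radians(-8.95))
E
```

```text
t 0.7 tcp [0.1563 0.6051 0.2227] shift mm [  22.7 -425.1  435.8] turns [array([84.47, -0.  , -0.  ]), array([-95.53,   0.  ,  -0.  ])] q [-1.386  0.411 -0.013  1.596  0.006  1.134 -0.082] F [0.29 0.13 0.6 ] open 0.0878
[[ 0.     0.25   0.968]
 [ 0.     0.968 -0.25 ]
 [-1.     0.     0.   ]]
```

Call:
servo_tool(commands=[[[6, 0, 0], [1, -25, 26], -1], [[12, 0, 0], [3, -55, 57], -1], [[18, 0, 0], [5, -82, 84], -1], [[24, 0, 0], [6, -109, 112], -1], [[30, 0, 0], [8, -136, 140], -1], [[36, 0, 0], [9, -163, 168], -1], [[42, 0, 0], [10, -190, 196], -1], [[48, 0, 0], [11, -215, 222], -1]])

```text
time: 1.37
tcp_pos: [0.3184, 0.3395, 0.2119]
orientation: [0.854, 1.397, -0.852]
wrist_force: [0.4, 0.6, -1.6]
opening: 0.0879
```

```bash
python3 - <<'E'
from h import *
plan([.472,.0845,.20],np.radians(-8.95))
E
```

```text
t 1.37 tcp [0.3184 0.3395 0.2119] shift mm [ 11.8  20.1 297. ] turns [array([ 3.614e+01, -4.000e-02, -2.000e-02]), array([-1.4386e+02,  3.0000e-02, -5.0000e-02])] q [-1.139  0.144  0.243  1.995 -0.041  1.006 -0.402] F [ 0.43  0.58 -1.57] open 0.0879
[[ 0.     0.889  0.457]
 [ 0.001  0.457 -0.889]
 [-1.     0.001 -0.001]]
```

Call:
servo_tool(commands=[[[5, 0, 0], [1, 2, 38], -1], [[10, 0, 0], [3, 5, 76], -1], [[15, 0, 0], [4, 8, 114], -1], [[20, 0, 0], [6, 11, 152], -1], [[25, 0, 0], [8, 14, 190], -1], [[30, 0, 0], [10, 17, 228], -1], [[34, 0, 0], [11, 19, 266], -1], [[36, 0, 0], [12, 20, 296], -1]])

```text
time: 2.03
tcp_pos: [0.4727, 0.0825, 0.2002]
orientation: [1.327, 1.129, -1.324]
wrist_force: [0.0, 0.5, 0.3]
opening: 0.0876
```

```bash
python3 - <<'E'
from h import *
plan([.472,.0845,.14],np.radians(-8.95))
E
```

```text
t 2.03 tcp [0.4727 0.0825 0.2002] shift mm [60.2 -1.1 -1.8] turns [array([-0.18, -0.06, -0.08]), array([ 1.7982e+02, -1.3000e-01,  9.0000e-02])] q [-0.749  0.193  0.55   1.995 -0.121  0.983 -0.299] F [0.03 0.46 0.29] open 0.0876
[[ 0.002  0.987 -0.159]
 [ 0.001 -0.159 -0.987]
 [-1.     0.001 -0.001]]
```

Call:
servo_tool(commands=[[[0, 0, 0], [25, 0, -1], -1], [[0, 0, 0], [50, -1, -2], -1], [[0, 0, 0], [75, -1, -2], -1], [[0, 0, 0], [90, -1, -2], -1], [[0, 0, 0], [90, -1, -2], -1]])

```text
time: 2.45
tcp_pos: [0.4703, 0.0843, 0.1077]
orientation: [1.323, 1.131, -1.328]
wrist_force: [-0.2, -0.2, -0.2]
opening: 0.0878
```

```bash
python3 - <<'E'
from h import *
plan([.472,.0845,.074],np.radians(-8.95))
for n,b in(('top',(155,215,225,315)),('side',(110,210,290,420))):
    a=snap(n,'x.png')[b[0]:b[1],b[2]:b[3],::-1]; cv2.imwrite(f'pics/{n}1z.png',cv2.resize(a,None,fx=6,fy=6,interpolation=cv2.INTER_CUBIC))
E
```

```text
t 2.45 tcp [0.4703 0.0843 0.1077] shift mm [33.7  1.7 -0.5] turns [array([-0.18,  0.09,  0.14]), array([ 1.7982e+02,  2.3000e-01, -1.4000e-01])] q [-0.696  0.332  0.509  2.091 -0.229  0.774 -0.205] F [-0.15 -0.18 -0.23] open 0.0878
[[-0.003  0.987 -0.159]
 [-0.001 -0.159 -0.987]
 [-1.    -0.003  0.002]]
```

View pics/side1z.png

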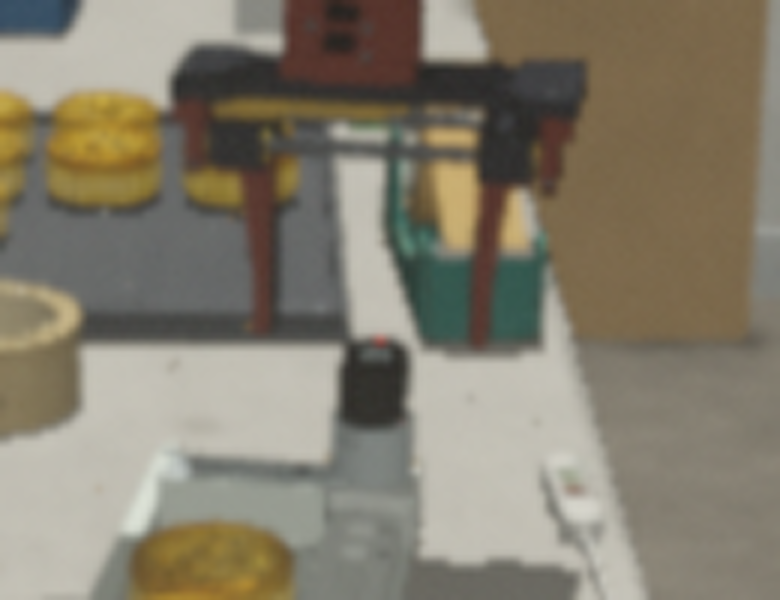

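View pics/top1z.png

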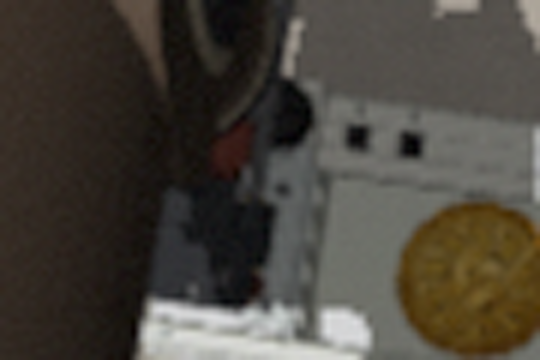

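Call:
servo_tool(commands=[[[0, 0, 0], [12, 1, 0], -1], [[0, 0, 0], [25, 2, -1], -1], [[0, 0, 0], [34, 2, -1], -1], [[0, 0, 0], [34, 2, -1], -1], [[0, 0, 0], [34, 2, -1], -1]])

```text
time: 2.97
tcp_pos: [0.4745, 0.0853, 0.0769]
orientation: [1.327, 1.129, -1.325]
wrist_force: [1.1, -1.0, 0.3]
opening: 0.0878
```

```bash
python3 - <<'E'
from h import *
plan([.472,.0845,.074],np.radians(-8.95))
for n,b in(('side',(120,220,290,420)),):
    a=snap(n,'x.png')[b[0]:b[1],b[2]:b[3],::-1]; cv2.imwrite(f'pics/{n}2z.png',cv2.resize(a,None,fx=6,fy=6,interpolation=cv2.INTER_CUBIC))
E
```

```text
t 2.97 tcp [0.4745 0.0853 0.0769] shift mm [ 2.9 -2.4  1.2] turns [array([-0.19, -0.03, -0.07]), array([ 1.7981e+02, -1.0000e-01,  5.0000e-02])] q [-0.666  0.389  0.481  2.108 -0.275  0.703 -0.164] F [ 1.15 -1.03  0.32] open 0.0878
[[ 0.001  0.987 -0.159]
 [ 0.    -0.159 -0.987]
 [-1.     0.001 -0.001]]
```

View pics/side2z.png

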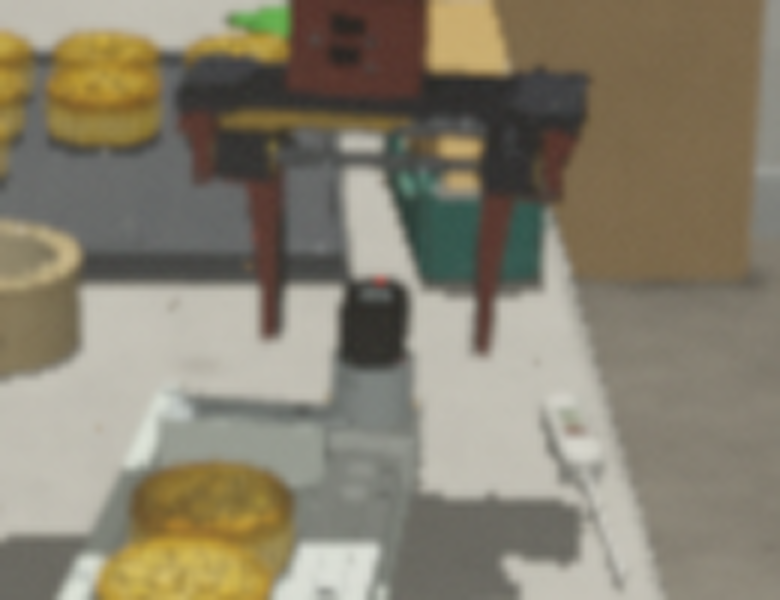

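Call:
servo_tool(commands=[[[0, 0, 0], [3, -2, 1], -1], [[0, 0, 0], [3, -2, 1], -1], [[0, 0, 0], [3, -2, 1], 0.3], [[0, 0, 0], [3, -2, 1], 0.3], [[0, 0, 0], [3, -2, 1], 0.3], [[0, 0, 0], [3, -2, 1], 0.3]], grip_force=35)

```text
time: 3.52
tcp_pos: [0.4727, 0.0847, 0.0743]
orientation: [1.327, 1.129, -1.324]
wrist_force: [-0.4, 0.2, 0.3]
opening: 0.0646
```

Call:
servo_tool(commands=[[[0, 0, 0], [0, 0, 0], 1], [[0, 0, 0], [0, 0, 0], 1], [[0, 0, 0], [0, 0, 0], 1], [[0, 0, 0], [0, 0, 0], 1], [[0, 0, 0], [0, 0, 0], 1], [[0, 0, 0], [0, 0, 0], 1]], grip_force=35)

```text
time: 4.02
tcp_pos: [0.4729, 0.0846, 0.0743]
orientation: [1.327, 1.128, -1.324]
wrist_force: [1.5, -0.5, -0.4]
opening: 0.0301
```

```bash
python3 - <<'E'
from h import *
plan([.472,.0845,.074],np.radians(-8.95)); print(env.read_state()['moment'])
for n,b in(('side',(120,220,290,420)),):
    a=snap(n,'x.png')[b[0]:b[1],b[2]:b[3],::-1]; cv2.imwrite(f'pics/{n}3z.png',cv2.resize(a,None,fx=6,fy=6,interpolation=cv2.INTER_CUBIC))
E
```

```text
t 4.02 tcp [0.4729 0.0846 0.0743] shift mm [ 0.3 -0.9  0.2] turns [array([-0.19, -0.05, -0.13]), array([ 1.7981e+02, -2.0000e-01,  8.0000e-02])] q [-0.664  0.391  0.479  2.114 -0.278  0.693 -0.161] F [ 1.49 -0.55 -0.41] open 0.0301
[[ 0.002  0.987 -0.159]
 [ 0.001 -0.159 -0.987]
 [-1.     0.002 -0.001]]
[-0.16423501 -0.11311878  0.03266848]
```

View pics/side3z.png

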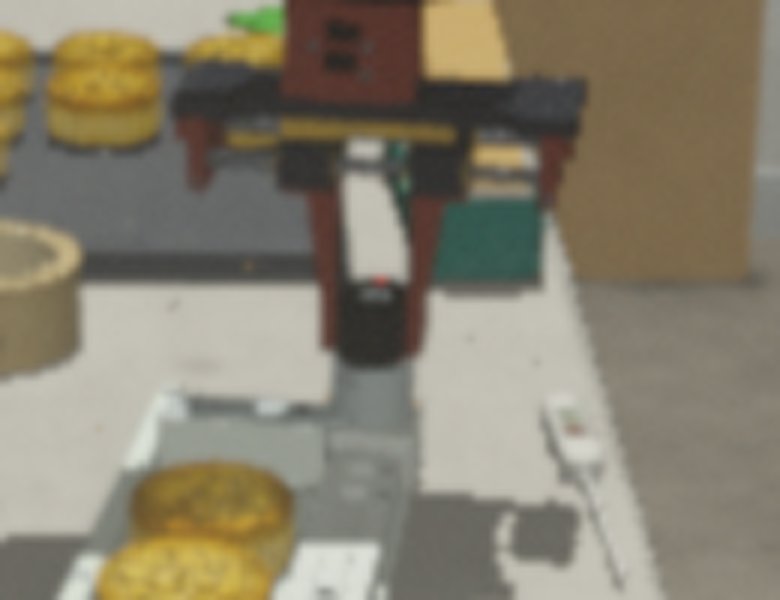

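Call:
servo_tool(commands=[[[0, 0, 0], [-1.5, 0, 0], 1], [[0, 0, 0], [-3, 0, 0], 1], [[0, 0, 0], [-4.5, 0, 0], 1], [[0, 0, 0], [-4.5, 0, 0], 1], [[0, 0, 0], [-4.5, 0, 0], 1]], grip_force=45)

```text
time: 4.48
tcp_pos: [0.4728, 0.0846, 0.0786]
orientation: [1.327, 1.128, -1.324]
wrist_force: [3.4, 0.4, -11.6]
opening: 0.0292
```

```bash
python3 - <<'E'
from h import *
plan([.472,.0845,.074],np.radians(-8.95)); print(env.read_state()['moment'])
E
```

```text
t 4.48 tcp [0.4728 0.0846 0.0786] shift mm [ 4.6 -0.8  0.2] turns [array([-0.19, -0.04, -0.12]), array([ 1.7981e+02, -2.0000e-01,  6.0000e-02])] q [-0.669  0.383  0.483  2.112 -0.272  0.703 -0.166] F [  3.38   0.37 -11.61] open 0.0292
[[ 0.002  0.987 -0.159]
 [ 0.    -0.159 -0.987]
 [-1.     0.002 -0.001]]
[-0.00762898 -0.67533306  0.0931485 ]
```

Call:
servo_tool(commands=[[[-4, 0, 0], [0, 0, 0], 1], [[-8, 0, 0], [0, 0, 0], 1], [[-12, 0, 0], [0, 0, 0], 1], [[-16, 0, 0], [0, 0, 0], 1], [[-20, 0, 0], [0, 0, 0], 1], [[-22, 0, 0], [0, 0, 0], 1], [[-22, 0, 0], [0, 0, 0], 1]])

```text
time: 5.07
tcp_pos: [0.4731, 0.0843, 0.0789]
orientation: [1.043, 1.305, -1.04]
wrist_force: [1.9, -0.8, -5.9]
opening: 0.03
```

```bash
python3 - <<'E'
from h import *
plan([.472,.0845,.074],np.radians(-8.95)); print(env.read_state()['moment'])
E
```

```text
t 5.07 tcp [0.4731 0.0843 0.0789] shift mm [ 4.9 -1.1 -0.5] turns [array([21.84, -0.03, -0.16]), array([-1.5816e+02,  2.2000e-01, -4.0000e-02])] q [-0.59   0.371  0.385  2.107 -0.213  0.698  0.159] F [ 1.95 -0.84 -5.88] open 0.03
[[ 0.003  0.975  0.223]
 [ 0.001  0.223 -0.975]
 [-1.     0.003  0.   ]]
[ 0.04135632 -0.54111575 -0.09374026]
```

Call:
servo_tool(commands=[[[0, 0, 0], [-2.5, 0, 0], 1], [[0, 0, 0], [-5, 0, 0], 1], [[-1, 0, 0], [-7.5, 0, 0], 1], [[-3, 0, 0], [-10, 0, 0], 1], [[-5, 0, 0], [-11.5, 0, 0], 1], [[-5, 0, 0], [-11.5, 0, 0], 1]])

```text
time: 5.57
tcp_pos: [0.473, 0.0843, 0.0904]
orientation: [0.976, 1.34, -0.973]
wrist_force: [5.2, 0.3, -15.3]
opening: 0.0294
```

```bash
python3 - <<'E'
from h import *
plan([.472,.0845,.074],np.radians(-8.95)); print(env.read_state()['moment'])
E
```

```text
t 5.57 tcp [0.473  0.0843 0.0904] shift mm [16.4 -0.9 -0.5] turns [array([ 2.696e+01, -1.000e-02, -1.600e-01]), array([-1.5304e+02,  2.2000e-01, -1.0000e-02])] q [-0.582  0.349  0.372  2.097 -0.188  0.724  0.225] F [  5.18   0.27 -15.33] open 0.0294
[[ 0.003  0.951  0.309]
 [ 0.     0.309 -0.951]
 [-1.     0.003  0.   ]]
[ 0.00860475 -1.13263666  0.03792194]
```

Call:
servo_tool(commands=[[[-6, 0, 0], [0, 0, 0], 1], [[-12, 0, 0], [0, 0, 0], 1], [[-18, 0, 0], [0, 0, 0], 1], [[-24, 0, 0], [0, 0, 0], 1], [[-30, 0, 0], [0, 0, 0], 1], [[-36, 0, 0], [0, 0, 0], 1], [[-40, 0, 0], [0, 0, 0], 1], [[-40, 0, 0], [0, 0, 0], 1]])

```text
time: 6.23
tcp_pos: [0.4732, 0.0842, 0.0903]
orientation: [0.436, 1.524, -0.435]
wrist_force: [5.5, 0.5, -15.2]
opening: 0.0299
```

```bash
python3 - <<'E'
from h import *
plan([.472,.0845,.074],np.radians(-8.95)); print(env.read_state()['moment'])
for n,b in(('side',(110,260,280,400)),):
    a=snap(n,'x.png')[b[0]:b[1],b[2]:b[3],::-1]; cv2.imwrite(f'pics/{n}4z.png',cv2.resize(a,None,fx=4,fy=4,interpolation=cv2.INTER_CUBIC))
E
```

```text
t 6.23 tcp [0.4732 0.0842 0.0903] shift mm [16.3 -0.4 -1.2] turns [array([ 6.709e+01,  6.000e-02, -1.700e-01]), array([-1.1291e+02,  1.9000e-01,  7.0000e-02])] q [-0.446  0.339  0.205  2.089 -0.102  0.72   0.838] F [  5.48   0.51 -15.23] open 0.0299
[[ 0.003  0.528  0.849]
 [ 0.     0.849 -0.528]
 [-1.     0.002  0.002]]
[ 0.1797302  -1.38345637  0.06923279]
```

View pics/side4z.png

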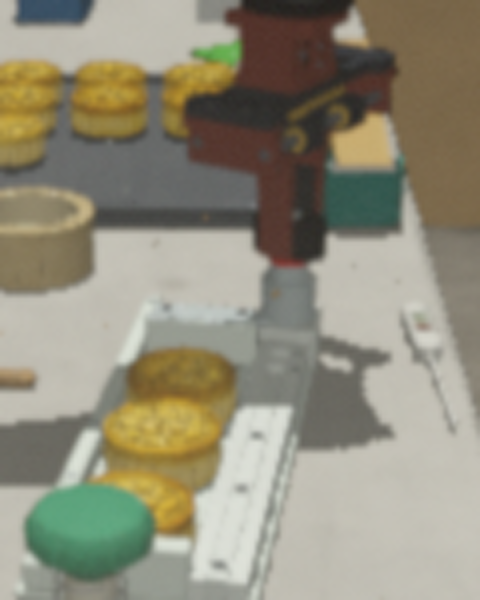

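Call:
servo_tool(commands=[[[0, 0, 0], [0, -3.7, 1.6], 1], [[0, 0, 0], [0, -7.4, 3.1], 1], [[0, 0, 0], [0, -11.1, 4.7], 1], [[0, 0, 0], [0, -14.7, 6.2], 1], [[0, 0, 0], [0, -18.4, 7.8], 1], [[0, 0, 0], [0, -22.1, 9.3], 1], [[0, 0, 0], [0, -25.8, 10.9], 1], [[0, 0, 0], [0, -29.5, 12.5], 1]])

```text
time: 6.95
tcp_pos: [0.4682, 0.0523, 0.0902]
orientation: [0.442, 1.522, -0.44]
wrist_force: [5.4, 0.8, -16.4]
opening: 0.03
```

```bash
cat >> h.py <<'E'
def st():
    s=env.read_state(); a=np.radians(-8.95); d=s['tcp_pos'][:2]-[.4732,.0842]; u=np.array([.1556,.9878]); v=np.array([.9878,-.1556])
    M=Ro.from_rotvec(s['orientation']).as_matrix(); w=s['wrist_force']
    print('t',round(s['time'],2),'slid',round(-d@u*1000,2),'lat',round(d@v*1000,2),'z',round(s['tcp_pos'][2],4),'yaw',np.degrees(np.arctan2(M[1,1],M[0,1])).round(2)+8.95,'F along -y',round(-w[:2]@u,2),'lat',round(w[:2]@v,2),'z',w[2].round(2),'mom',s['moment'].round(2),'open',round(s['opening'],4))
    t=np.array([*(-u),0]); print('unit -y in tool',(M.T@t).round(4),'unit +x',(M.T@np.array([*v,0])).round(4))
E
python3 -c "
from h import *
st()"
```

```text
t 6.95 slid 32.26 lat 0.03 z 0.0902 yaw 66.7 F along -y -1.63 lat 5.21 z -16.44 mom [ 0.24 -1.43 -0.01] open 0.03
unit -y in tool [-8.000e-04 -9.184e-01  3.955e-01] unit +x [0.0033 0.3955 0.9184]
```

Call:
servo_tool(commands=[[[0, 0, 0], [0, -3.7, 1.6], 1], [[0, 0, 0], [0, -7.3, 3.2], 1], [[0, 0, 0], [0, -11.0, 4.7], 1], [[0, 0, 0], [0, -14.7, 6.3], 1], [[0, 0, 0], [0, -18.4, 7.9], 1], [[0, 0, 0], [0, -22.0, 9.5], 1], [[0, 0, 0], [0, -24.8, 10.7], 1], [[0, 0, 0], [0, -25.7, 11.1], 1]])

```text
time: 7.62
tcp_pos: [0.4639, 0.0244, 0.0901]
orientation: [0.443, 1.522, -0.441]
wrist_force: [5.5, 1.3, -15.7]
opening: 0.0296
```

```bash
python3 -c "
from h import *
st()"
```

```text
t 7.62 slid 60.51 lat 0.11 z 0.0901 yaw 66.58 F along -y -2.11 lat 5.19 z -15.75 mom [ 0.53 -1.36  0.05] open 0.0296
unit -y in tool [-9.000e-04 -9.176e-01  3.974e-01] unit +x [0.0035 0.3974 0.9176]
```

Now creep to the hard stop in 1 mm steps.

Call:
servo_tool(commands=[[[0, 0, 0], [0, -0.9, 0.4], 1], [[0, 0, 0], [0, -1.8, 0.8], 1], [[0, 0, 0], [0, -2.8, 1.2], 1], [[0, 0, 0], [0, -3.7, 1.6], 1], [[0, 0, 0], [0, -3.7, 1.6], 1]])

```text
time: 8.03
tcp_pos: [0.4633, 0.0205, 0.0901]
orientation: [0.445, 1.521, -0.442]
wrist_force: [4.8, 0.8, -15.8]
opening: 0.03
```

```bash
python3 -c "
from h import *
st()"
```

```text
t 8.03 slid 64.45 lat 0.18 z 0.0901 yaw 66.5 F along -y -1.56 lat 4.62 z -15.84 mom [ 0.34 -1.31  0.07] open 0.03
unit -y in tool [-0.0012 -0.917   0.3988] unit +x [0.0037 0.3988 0.917 ]
```

Call:
servo_tool(commands=[[[0, 0, 0], [0, -0.9, 0.4], 1], [[0, 0, 0], [0, -1.8, 0.8], 1], [[0, 0, 0], [0, -1.8, 0.8], 1]])

```text
time: 8.28
tcp_pos: [0.463, 0.0188, 0.0901]
orientation: [0.446, 1.521, -0.443]
wrist_force: [4.5, 1.8, -15.1]
opening: 0.0296
```

```bash
python3 -c "
from h import *
st()"
```

```text
t 8.28 slid 66.2 lat 0.13 z 0.0901 yaw 66.41 F along -y -2.51 lat 4.11 z -15.11 mom [ 0.46 -1.25  0.05] open 0.0296
unit -y in tool [-0.0016 -0.9165  0.4001] unit +x [0.0037 0.4001 0.9164]
```

Call:
servo_tool(commands=[[[0, 0, 0], [0, -0.9, 0.4], 1], [[0, 0, 0], [0, -1.8, 0.8], 1], [[0, 0, 0], [0, -1.8, 0.8], 1]])

```text
time: 8.53
tcp_pos: [0.463, 0.0184, 0.0902]
orientation: [0.448, 1.521, -0.442]
wrist_force: [4.9, 5.7, -15.5]
opening: 0.0299
```

```bash
python3 -c "
from h import *
st()"
```

```text
t 8.53 slid 66.59 lat 0.2 z 0.0902 yaw 66.37 F along -y -6.43 lat 3.94 z -15.46 mom [ 1.63 -1.35  0.01] open 0.0299
unit -y in tool [-0.0036 -0.9162  0.4007] unit +x [0.0041 0.4007 0.9162]
```

```bash
python3 - <<'E'
from h import *
for n,b in(('side',(130,280,270,400)),('top',(150,250,235,405))):
    a=snap(n,'x.png')[b[0]:b[1],b[2]:b[3],::-1]; cv2.imwrite(f'pics/{n}5z.png',cv2.resize(a,None,fx=4,fy=4,interpolation=cv2.INTER_CUBIC))
E
```

```text
(no output)
```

View pics/side5z.png

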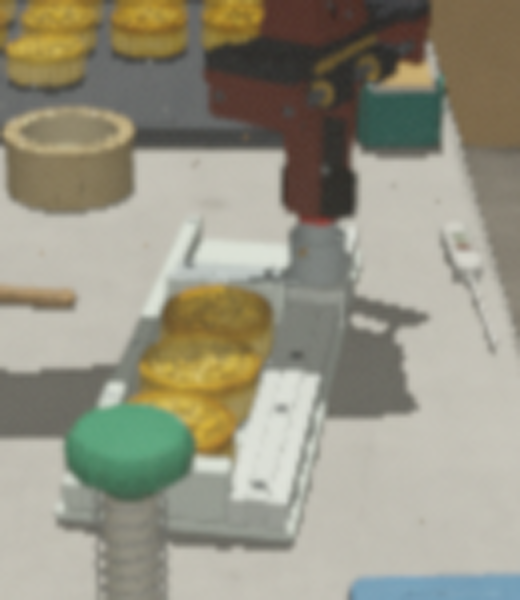

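View pics/top5z.png

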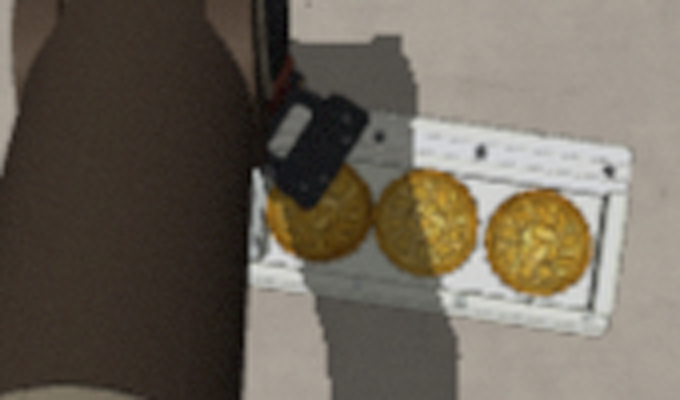

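Call:
servo_tool(commands=[[[6, 0, 0], [0, 0, 0], 1], [[12, 0, 0], [0, 0, 0], 1], [[18, 0, 0], [0, 0, 0], 1], [[24, 0, 0], [0, 0, 0], 1], [[30, 0, 0], [0, 0, 0], 1], [[36, 0, 0], [0, 0, 0], 1], [[41, 0, 0], [0, 0, 0], 1], [[41, 0, 0], [0, 0, 0], 1]])

```text
time: 9.3
tcp_pos: [0.4628, 0.0185, 0.0902]
orientation: [1.003, 1.328, -0.995]
wrist_force: [4.1, 1.9, -15.7]
opening: 0.03
```

```bash
python3 -c "
from h import *
st()"
```

```text
t 9.3 slid 66.53 lat -0.06 z 0.0902 yaw 25.09 F along -y -2.53 lat 3.76 z -15.67 mom [-0.   -1.01 -0.05] open 0.03
unit -y in tool [-0.0033 -0.4241  0.9056] unit +x [0.0037 0.9056 0.4241]
```

Call:
servo_tool(commands=[[[0, 0, 0], [0, -0.3, 0.7], 1], [[0, 0, 0], [2, -0.3, 0.7], 1], [[0, 0, 0], [4, -0.3, 0.7], 1], [[0, 0, 0], [6, -0.3, 0.7], 1], [[0, 0, 0], [8, -0.3, 0.7], 1], [[0, 0, 0], [9, -0.3, 0.7], 1], [[0, 0, 0], [9, -0.3, 0.7], 1]])

```text
time: 9.88
tcp_pos: [0.4628, 0.0182, 0.081]
orientation: [1.002, 1.328, -0.994]
wrist_force: [2.5, 4.3, -12.7]
opening: 0.0299
```

```bash
python3 -c "
from h import *
st()"
```

```text
t 9.88 slid 66.82 lat -0.01 z 0.081 yaw 25.15 F along -y -4.6 lat 1.77 z -12.68 mom [ 0.88 -0.98 -0.06] open 0.0299
unit -y in tool [-0.0038 -0.4251  0.9051] unit +x [0.0036 0.9051 0.4251]
```

Call:
servo_tool(commands=[[[3, 0, 0], [1, 0, 0], 1], [[6, 0, 0], [2, 0, 0], 1], [[7, 0, 0], [2.4, 0, 0], 1], [[11, 0, 0], [2.4, 0, 0], 1], [[16, 0, 0], [2.4, 0, 0], 1], [[21, 0, 0], [2.4, 0, 0], 1], [[25, 0, 0], [2.4, 0, 0], 1], [[25, 0, 0], [2.4, 0, 0], 1]])

```text
time: 10.55
tcp_pos: [0.4626, 0.0183, 0.0786]
orientation: [1.327, 1.132, -1.318]
wrist_force: [2.6, 1.8, -9.6]
opening: 0.0295
```

```bash
python3 -c "
from h import *
st()"
```

```text
t 10.55 slid 66.74 lat -0.25 z 0.0786 yaw 0.05999999999999872 F along -y -2.2 lat 2.3 z -9.62 mom [ 0.55 -0.59 -0.03] open 0.0295
unit -y in tool [-0.0038 -0.0011  1.    ] unit +x [0.0031 1.     0.0011]
```

Call:
servo_tool(commands=[[[0, 0, 0], [1.5, 0, 0], 1], [[0, 0, 0], [3, 0, 0], 1], [[0, 0, 0], [4.2, 0, 0], 1], [[0, 0, 0], [4.2, 0, 0], 1]])

```text
time: 10.88
tcp_pos: [0.4626, 0.0183, 0.0744]
orientation: [1.326, 1.133, -1.318]
wrist_force: [3.0, 1.4, -10.2]
opening: 0.0298
```

```bash
python3 -c "
from h import *
st()"
```

```text
t 10.88 slid 66.77 lat -0.24 z 0.0744 yaw 0.11999999999999922 F along -y -1.83 lat 2.73 z -10.15 mom [ 0.48 -0.62 -0.02] open 0.0298
unit -y in tool [-0.004  -0.0022  1.    ] unit +x [0.0029 1.     0.0022]
```

Call:
servo_tool(commands=[[[0, 0, 0], [0, 0, 0], 0], [[0, 0, 0], [0, 0, 0], 0], [[0, 0, 0], [0, 0, 0], -0.4], [[0, 0, 0], [0, 0, 0], -0.4], [[0, 0, 0], [0, 0, 0], -0.4]])

```text
time: 11.3
tcp_pos: [0.4626, 0.0181, 0.0746]
orientation: [1.326, 1.133, -1.317]
wrist_force: [0.1, -0.2, -0.2]
opening: 0.059
```

```bash
python3 - <<'E'
from h import *
st()
for n,b in(('side',(130,280,270,400)),):
    a=snap(n,'x.png')[b[0]:b[1],b[2]:b[3],::-1]; cv2.imwrite(f'pics/{n}6z.png',cv2.resize(a,None,fx=4,fy=4,interpolation=cv2.INTER_CUBIC))
E
```

```text
t 11.3 slid 66.9 lat -0.16 z 0.0746 yaw 0.11999999999999922 F along -y 0.13 lat 0.12 z -0.21 mom [-0.06  0.09 -0.01] open 0.059
unit -y in tool [-0.0041 -0.0022  1.    ] unit +x [0.0031 1.     0.0022]
```

View pics/side6z.png

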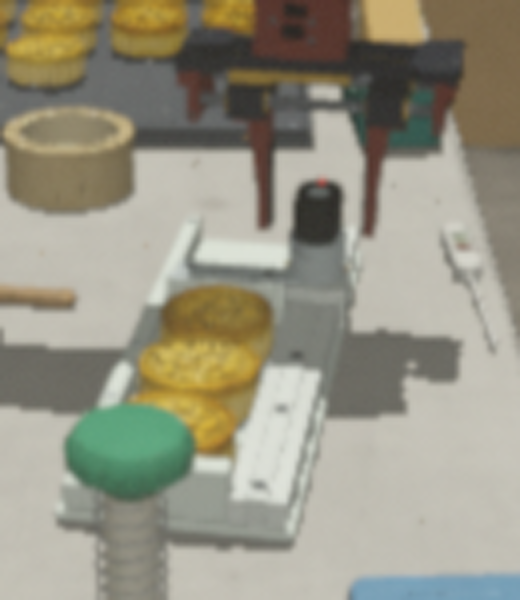

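Call:
servo_tool(commands=[[[0, 0, 0], [-25, 0, 0], -0.4], [[0, 0, 0], [-60, 0, 0], -0.4], [[0, 0, 0], [-100, 0, 0], -0.4], [[0, 0, 0], [-120, 0, -40], -0.4], [[0, 0, 0], [-120, 0, -80], -0.4], [[0, 0, 0], [-120, 0, -120], -0.4], [[0, 0, 0], [-120, 0, -160], -0.4], [[0, 0, 0], [-120, 0, -200], -0.4]])

```text
time: 12.02
tcp_pos: [0.4928, 0.2175, 0.1958]
orientation: [1.327, 1.133, -1.317]
wrist_force: [0.8, 0.1, -0.1]
opening: 0.0617
```

```bash
python3 - <<'E'
from h import *
st()
for n,b in(('side',(140,260,275,395)),('top',(150,250,235,405))):
    a=snap(n,'x.png')[b[0]:b[1],b[2]:b[3],::-1]; cv2.imwrite(f'pics/{n}7z.png',cv2.resize(a,None,fx=5,fy=5,interpolation=cv2.INTER_CUBIC))
for k in('tape','press','cake_a','collar_grip'):
  for n in('side','top'): print(k,n,[(np.round(np.array(r['rect'])*[640,400,640,400]),round(r['conf'],2)) for r in env.search_frame(k,n)[:3]])
E
```

```text
t 12.02 slid -134.69 lat -1.38 z 0.1958 yaw 0.129999999999999 F along -y -0.23 lat 0.78 z -0.13 mom [-0.09  0.05 -0.01] open 0.0617
unit -y in tool [-0.005  -0.0023  1.    ] unit +x [0.0034 1.     0.0023]
tape side [(array([272., 156., 305., 180.]), 0.89)]
tape top [(array([181., 230., 226., 267.]), 0.84)]
press side []
press top []
cake_a side [(array([311., 200., 336., 223.]), 0.77), (array([303., 212., 335., 234.]), 0.73), (array([303., 227., 325., 244.]), 0.57)]
cake_a top [(array([303., 191., 329., 218.]), 0.78), (array([327., 193., 356., 218.]), 0.72), (array([355., 199., 383., 224.]), 0.61)]
collar_grip side [(array([344., 177., 353., 197.]), 0.44)]
collar_grip top [(array([281., 170., 301., 184.]), 0.49)]
```

View pics/side7z.png

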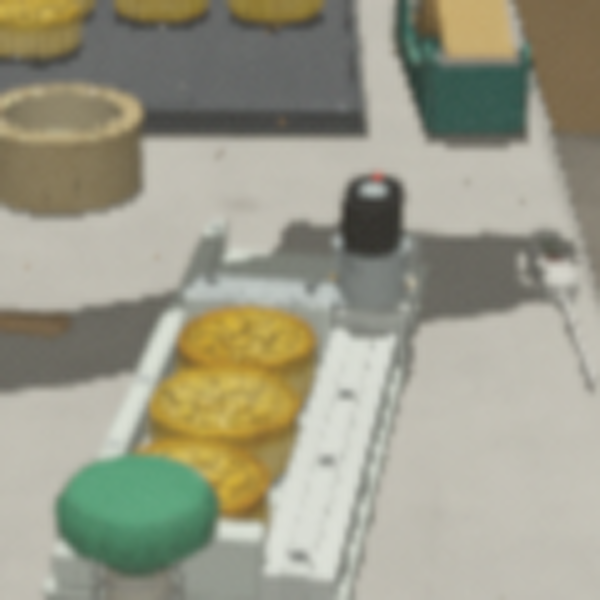

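View pics/top7z.png

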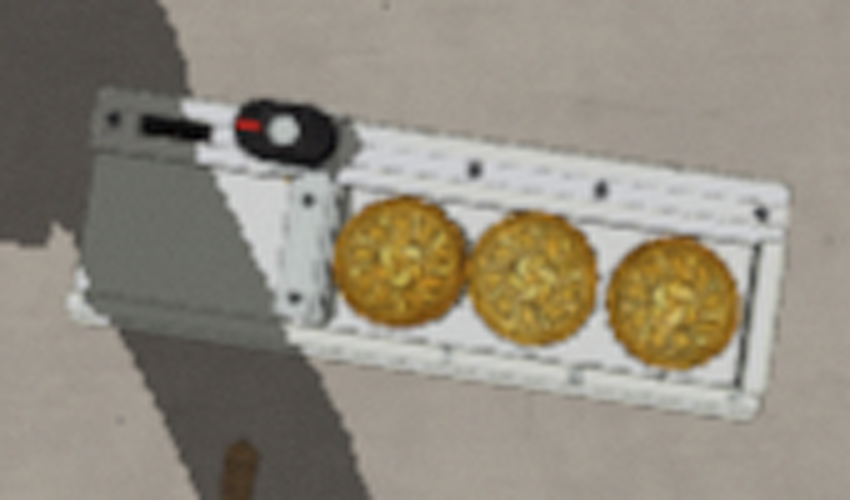

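```bash
python3 - <<'E'
from h import *
for a,b in(((209,137,8,240,155),(340,110,8,310,155)),((285,127,5,235,150),(375,188,5,275,140))):
    f=lambda a:np.array([(a[0]+.5)/a[2]-.5+a[3],(a[1]+.5)/a[2]-.5+a[4]])
    for h in(.09,.0995,.11): print(h,proj('side',ray('top',f(a),h))[0].round(2),'obs',f(b).round(2),ray('top',f(a),h).round(4))
E
```

```text
0.09 [351.75 171.39] obs [352.06 168.31] [0.4735 0.0885 0.09  ]
0.0995 [351.41 168.34] obs [352.06 168.31] [0.4722 0.087  0.0995]
0.11 [351.03 164.93] obs [352.06 168.31] [0.4708 0.0854 0.11  ]
0.09 [349.24 180.7 ] obs [349.6 177.2] [0.4642 0.0211 0.09  ]
0.0995 [348.9  177.44] obs [349.6 177.2] [0.4631 0.0203 0.0995]
0.11 [348.52 173.81] obs [349.6 177.2] [0.4618 0.0193 0.11  ]
```

```bash
python3 - <<'E'
from h import *
st(); print(abs(env.read_state()['dq']).max())
env.sign_off()
E
```

```text
t 12.52 slid -131.42 lat -0.61 z 0.1956 yaw 0.009999999999999787 F along -y -0.41 lat -0.51 z -0.23 mom [-0.1   0.14 -0.  ] open 0.0617
unit -y in tool [-4.3e-03 -1.0e-04  1.0e+00] unit +x [3.2e-03 1.0e+00 1.0e-04]
0.004761826641328434
the job is handed in; nothing more can be done
```

The stop is slid home and locked in the last hole. I handed the job in at 12.5 s of the 54 s allowed; no verdict was reported.

I lifted the collar about 16 mm and turned it 67° counter-clockwise, and the red band showed. I then slid the stop 66.7 mm, until the push force rose with almost no further movement. Finally I turned the collar back to within 0.1°, lowered it to its starting height, let go and backed away.

What the last checks showed:
- **Stop and collar:** The two cameras together put the collar top at about 99.5 mm, the height given for down. That is good to about 1 mm. The collar is in line with the rail and about 67 mm from where it started, which agrees with the slide.
- **Cakes:** All three lie flat in the lane. A few millimetres of slack are left, about 5 mm of it between cake_a and cake_b. The fence cannot go further than its hard stop.
- **Tape and press:** The tape roll is where it was. In the last check the networks did not report the press in either view. It stands in its place in the side picture, and the arm never went near it.
- **Not tested:** I did not press on the collar or pull on the stop to prove the lock. That rests on the pictures, the heights and the wrist force dropping to zero on release.

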